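# Turn the trophy plinth to its bare face and lay the new plate on it

## Task

The league trophy's six-sided wooden plinth is lying on its side on the bar: without picking it up, roll it over one face at a time, letting it lie on each face, until the only face that has no brass plate is on top. Then take the loose brass plate off the sloping score-pad rest and leave it lying on that bare face, centred and in line with the plinth, ready for me to scribe round it. Leave the other things on the bar where they are.

Things in the scene. Friction and masses are not known exactly. Their poses are not given: they have to be found in the camera images.
- plinth: Plinth: loose dark wooden hexagonal prism, 130 mm long, 66 mm across flats, faces 38 mm wide, 0.3-0.55 kg. Five long faces have an 80 x 24 mm brass plate let in flush, one is bare wood. Origin: its centre, 33 mm above the bar top when lying on a face. x axis along its length (level, within 20 degrees of the robot's x), z axis out of the bare face. Facing sides are parallel.
- plinth_bare (a point): Middle of the plinth's bare face (+33 mm on its z). At first this is the lower slanting face on the robot's right (-y) side, turned 120 degrees from straight up; two rolls to the left (+y) bring it to the top. Each roll turns the plinth 60 degrees over its lower edge and moves it 38 mm. A gripper leaning 30 degrees from vertical can take the two parallel slanting faces.
- plate: The loose new brass plate: 80 x 24 x 6 mm, 0.1 kg, plain, with a screw hole near each end. Origin at the centre of its underside, x axis along its 80 mm, z out of its upper side. It starts on the score-pad rest, lying flat on the slope with its length running up and down the slope and its lower end against the lip.
- rest: Score-pad rest: fixed light wooden board, 150 mm wide, 180 mm long, on side cheeks, sloping 30 degrees from level, rising along its own +x (towards the robot's left, +y, within 35 degrees), 100 mm high at its high end. On it a 3 mm paper pad; along its low edge a lip 10 mm higher than the pad. Origin: centre of its foot on the bar top. Plate's middle: 40 mm along own -x, 37 mm up.
- cup: Bystander: the silver two-handled trophy cup, 140 mm tall, 120 mm over the handles, standing loose behind the work; origin at the centre of its foot.
- screwdriver: Bystander: a screwdriver 170 mm long lying loose between the plinth and the rest, along the robot's x; origin under it, on its axis.
- chalk: Bystander: a loose cube of cue chalk, 23 mm; origin at the centre of its underside.
- jar: Bystander: a loose amber glass jar with a lid, 60 mm across, 85 mm tall; origin at the centre of its foot.
- tumbler: Bystander: an empty glass tumbler on a cork coaster, 76 mm across, 95 mm tall; origin at the centre of its foot.
- domino_box: Bystander: a loose wooden domino box 190 x 60 x 48 mm; origin at the centre of its underside.
There are look-alikes about, which are no part of the job. What is shaped like the plinth but red is not meant. Of the things shaped like the plate, the brass one is meant.

How it is judged:
By the outcome, as a careful person would: the job done as asked, in the order asked, and still so for the second after the job is handed in, with the robot touching nothing.
It also fails if it takes over 72 s, if anything falls off the work surface, if the arm or the gripper's body presses on something with over 40 N, if the wrist force passes 120 N, or if a joint passes its speed limit or range.

## Robot

A 6-joint arm with a two-finger parallel gripper is mounted at the origin on the work surface. World frame = base frame: x ahead of the robot, y to its left, z up, the work surface at z = 0. Lengths are in m, angles in rad, forces in N, time in s.
With the tool pointing down it reaches from about 0.275 to 0.875 m from the base axis. Payload 12.5 kg.
Tool frame: the origin (TCP) lies at the very end of the fingers, on their centre line; the grasp point (between the pads) lies 19 mm behind it; z points along the fingers, y is the line along which they close (so a half turn about z gives the same grasp; the last joint's range is limited). The gripper opens to 85 mm and grips with 20 to 120 N. Pads are 22 mm wide; open, the fingers measure 114 mm over their backs; the gripper's body (76 mm by 85 mm) begins 54 mm behind the grasp point. The pads swing forward as they close: fully open they stand 13 mm farther back than shut.
Start: joints at [-1.196, 0.351, 1.652, -0, 1.139, -0.085], TCP at [0.244, -0.493, 0.192] pointing down, gripper open.
Joint ranges: [-2.75, 2.75], [-0.79, 2.1], [0.01, 2.65], [-1.57, 4.71], [0.07, 3.14], [-2.87, 2.87]. Speed limits (rad/s): [2.22, 2.22, 2.79, 3.14, 3.14, 3.14].

## Interface

Orientations are given as a unit quaternion [w, x, y, z].
In Python, from workcell import * gives the robot as it stands. The module is installed in compiled form; this text tells all that it offers.
- The arm moves only by the tool drive_tool, never from a script. Its argument "plan" is a list of rows, each an object with "xyz": the shift along the tool's x, y, z in units of 40 mm (1.0 is 40 mm), a list of three; "roll": the turn about the tool's z in units of 6 degrees (1.0 is 6 degrees); "fingers": the opening, from 0 (shut) to 1 (fully open). In form: [{"xyz": [dx, dy, dz], "roll": roll, "fingers": fingers}, ...]. A call has 1 to 8 rows; each row is the pose to reach, as a shift and turn from the pose commanded when the call began, along the tool's axes at that moment; what a row does not reach only later rows make up. A row lasts 1/12 s, in which the tool goes at most 41.7 mm and 7.16 degrees, less where a joint would pass 70% of its speed; a pose out of reach is approached as far as the arm can. A call with a gripper value outside its range is refused whole. The fingers move at their own pace and stop on an object; "force" is the grip in N (left out, the last holds). Time passes only in rows, so rows that repeat a pose let the fingers close. It gives the time, the measured TCP pose, the force, the opening and the grip force at its end, in the units of the state.
- observe(): the state, without advancing time (a new reading comes with each control period).
- snapshot(name): name is "scene" or "top"; returns the picture (420x560x3 uint8, blue, green, red); there is no depth.
- calibration(name): a dict with "vertical_fov" (degrees; the focal length in pixels is half the picture's height over the tangent of half this angle, whatever the lens; pixels are square), "cx", "cy" (the principal point, pixels), "position" and "rotation" of the camera in the world. Camera axes: x right, y down, z forward; pixel columns grow to the right and rows downward; lengths in m; the calibration is good to about 2 mm. A picture is of the moment at which its call begins. calibration takes no time and is no camera call.
- hand_in(): hands the job in; it is judged then, once.
The state is a dict: "t": time; "qpos": joint angles; "dq": joint speeds; "tau": joint torques, N m; "eef_pos": TCP position; "ee_rot": TCP orientation; "ft_force": force on the tool from outside, world axes, zero at the start; "ft_torque": the same for the moment, N m; "opening": finger opening in m; "gripper_force": force on a finger pad.
Only numpy, scipy, OpenCV 4.12 (cv2) and the standard library are available. Lean on these libraries where they do the work, as an engineer would, in place of code of your own. Each camera call takes 0.05 s, during which the arm holds its last target. There are 200 camera calls.

## Working session

There is one attempt and no reset: what is moved stays moved. The work goes in short steps, Python scripts to look and compute and a tool call to move; the robot and the scene stay as the last step left them, time stands still between calls to the robot, and variables do not carry over. Pictures are saved under pics/ and viewed, at most 10 in all, crops included, and the job is handed in when it is done.

Besides the shell and the picture viewer there is one more tool, called after "Request:" as a command line: name --argument value ..., lists and objects as JSON in quotes. drive_tool: Moves the arm, as the interface text tells. Its arguments: {"type":"object","properties":{"plan":{"type":"array","items":{"type":"object","properties":{"xyz":{"type":"array","items":{"type":"number"}},"roll":{"type":"number"},"fingers":{"type":"number"}}}},"force":{"type":"number"}},"required":["plan"]}

```bash
mkdir -p pics
python3 - <<'E'
from workcell import *
import cv2,numpy as np
s=observe();print(s['t'],s['eef_pos'],s['ee_rot'],s['opening'])
for n in("scene","top"):
    im=snapshot(n);cv2.imwrite(f'pics/{n}0.png',im);c=calibration(n);print(n,c)
E
```

```text
0.0 [ 0.24392796 -0.49253586  0.19145804] [-5.59639383e-04  9.73695895e-01  2.27850788e-01 -9.58757400e-05] 0.08519325770835295
scene {'vertical_fov': 52.08586667905135, 'cx': 289.18516348355666, 'cy': 205.64097013905797, 'position': array([0.93350505, 0.69345398, 0.71783085]), 'rotation': array([-0.11154911,  0.22066334,  0.87097029, -0.42458832])}
top {'vertical_fov': 51.18224330529807, 'cx': 276.4404678840778, 'cy': 217.5722056724129, 'position': array([ 0.21211822, -0.06929177,  1.42115058]), 'rotation': array([ 0.07581996, -0.69669461,  0.7095808 , -0.07323273])}
```

View pics/scene0.png

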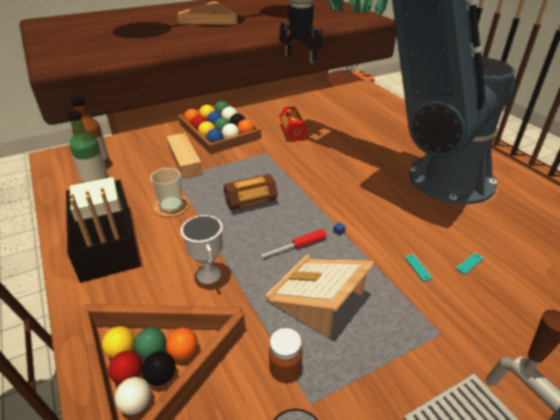

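View pics/top0.png

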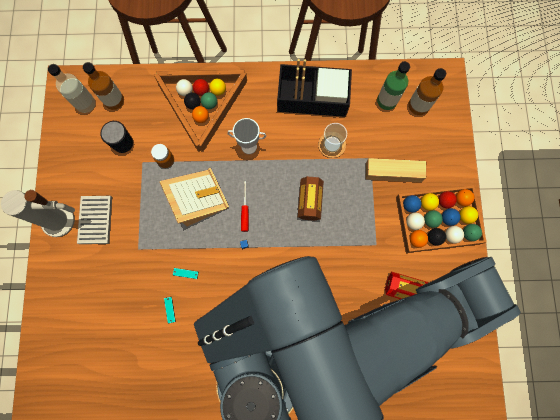

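Both views agree. Candidates in the top view:
- **Plinth:** the dark wooden one at (310,198) is the match. The red one at (405,287) is the look-alike.
- **Plate:** the brass one on the rest at (207,192) is the match. The teal ones at (185,273) and (169,310) are look-alikes.

Next I'll measure the chosen two and check them in one close crop.

```bash
cat > h.py <<'E'
from workcell import *
import cv2,numpy as np
from scipy.spatial.transform import Rotation as R
def cam(n):
    c=calibration(n);q=c['rotation'];f=210/np.tan(np.radians(c['vertical_fov']/2))
    return c,f,R.from_quat(q,scalar_first=True).as_matrix()
def ray(n,uv,z):
    c,f,M=cam(n);uv=np.atleast_2d(uv).astype(float)
    d=np.c_[(uv[:,0]-c['cx'])/f,(uv[:,1]-c['cy'])/f,np.ones(len(uv))]@M.T
    p=c['position'];return p+d*((z-p[2])/d[:,2])[:,None]
def proj(n,P):
    c,f,M=cam(n);q=(np.atleast_2d(P)-c['position'])@M
    return np.c_[c['cx']+f*q[:,0]/q[:,2],c['cy']+f*q[:,1]/q[:,2]]
def brass(im,box,lo=(15,90,110),hi=(32,255,255)):
    x0,y0,x1,y1=box;h=cv2.cvtColor(im[y0:y1,x0:x1],cv2.COLOR_BGR2HSV)
    m=cv2.inRange(h,lo,hi)
    cs,_=cv2.findContours(m,cv2.RETR_EXTERNAL,cv2.CHAIN_APPROX_NONE)
    return [c[:,0]+[x0,y0] for c in sorted(cs,key=cv2.contourArea,reverse=True) if cv2.contourArea(c)>15],m
def rect(n,c,z):
    P=ray(n,c,z)[:,:2].astype(np.float32);r=cv2.minAreaRect(P);b=cv2.boxPoints(r)
    e=[b[1]-b[0],b[2]-b[1]];e.sort(key=lambda v:-np.hypot(*v))
    return np.array(r[0]),np.hypot(*e[0]),np.hypot(*e[1]),np.degrees(np.arctan2(e[0][1],e[0][0]))
E
python3 - <<'E'
from h import *
t=cv2.imread('pics/top0.png')
for nm,bx,z in(("plinth",(285,165,340,230),.066),("plate",(190,180,222,206),.042)):
    cs,m=brass(t,bx)
    for c in cs: print(nm,c.mean(0),rect("top",c,z))
print(proj("top",[[0,0,0],[.5,-.1,0],[.5,.1,0]]))
a=cv2.resize(t[160:235,150:340],None,fx=4,fy=4,interpolation=2);s=cv2.imread('pics/scene0.png')
b=cv2.resize(s[165:315,215:405],None,fx=2,fy=2,interpolation=2);b=cv2.copyMakeBorder(b,0,0,0,760-b.shape[1],0)
cv2.imwrite('pics/crop.png',np.vstack([a,b[:300]]))
E
```

```text
plinth [310.93548387 196.        ] (array([ 0.57128251, -0.17826833]), np.float32(0.08123801), np.float32(0.026401749), np.float32(-6.096264))
plinth [301.77358491 196.26415094] (array([ 0.57173502, -0.1491282 ]), np.float32(0.08041073), np.float32(0.012995801), np.float32(-6.2584877))
plinth [319.26923077 198.46153846] (array([ 0.56275493, -0.20448981]), np.float32(0.08209618), np.float32(0.011952764), np.float32(-6.387935))
plate [210.30379747 190.50632911] (array([0.60896534, 0.15343489]), np.float32(0.08648385), np.float32(0.060123604), np.float32(86.441635))
[[257.65988695 382.66480336]
 [286.57095872 222.36029754]
 [226.10805029 223.47830943]]
```

View pics/crop.png

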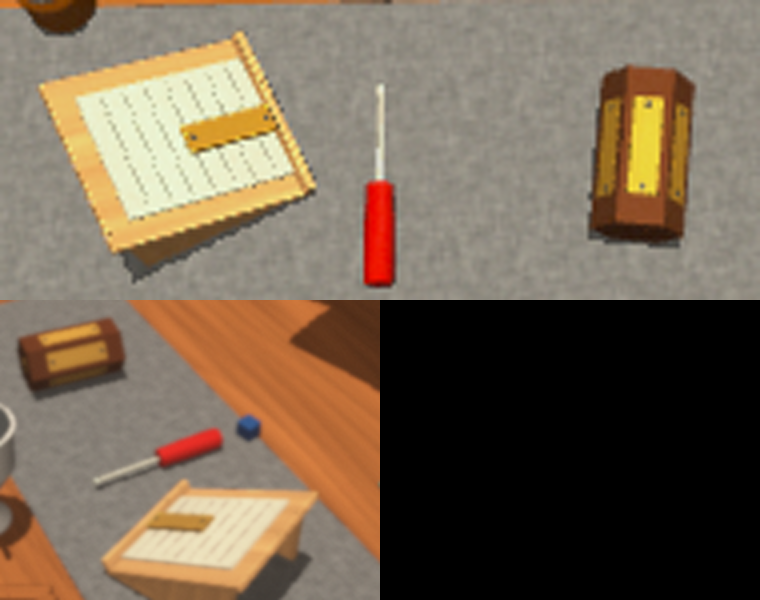

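The crop confirms both choices. The plinth is the dark wood one with brass on its visible faces, top plate centred at (0.571, -0.178), yaw -6.2°. The measured plate size of 81 x 26 mm fits at z = 66 mm. The brass plate is on the rest at (207,192). Next I move to the -y side of the plinth with tool y along its length.

Request:
drive_tool --plan '[{"xyz": [9.7, -1.75, 0], "roll": -9.6, "fingers": 1}, {"xyz": [9.7, -1.75, 0], "roll": -9.6, "fingers": 1}, {"xyz": [9.7, -1.75, 0], "roll": -9.6, "fingers": 1}, {"xyz": [9.7, -1.75, 0], "roll": -9.6, "fingers": 1}, {"xyz": [9.7, -1.75, 0], "roll": -9.6, "fingers": 1}, {"xyz": [9.7, -1.75, 0], "roll": -9.6, "fingers": 1}, {"xyz": [9.7, -1.75, 0], "roll": -9.6, "fingers": 1}, {"xyz": [9.7, -1.75, 0], "roll": -9.6, "fingers": 1}]'

```text
t: 0.77
eef_pos: [0.5131, -0.2925, 0.1918]
ee_rot: [-0.0, 0.743, 0.669, -0.0]
ft_force: [-0.1, -1.0, -0.4]
opening: 0.0856
gripper_force: 0.0
```

Request:
drive_tool --plan '[{"xyz": [1.5, 1.14, 0.5], "roll": 0, "fingers": 1}, {"xyz": [1.5, 1.14, 1], "roll": 0, "fingers": 1}, {"xyz": [1.5, 1.14, 3.7], "roll": 0, "fingers": 1}, {"xyz": [1.5, 1.14, 3.7], "roll": 0, "fingers": 1}, {"xyz": [1.5, 1.14, 3.7], "roll": 0, "fingers": 1}, {"xyz": [1.5, 1.14, 3.7], "roll": 0, "fingers": 1}, {"xyz": [1.5, 1.14, 3.7], "roll": 0, "fingers": 1}]'

```text
t: 1.35
eef_pos: [0.5632, -0.2394, 0.0434]
ee_rot: [-0.001, 0.745, 0.667, -0.0]
ft_force: [0.1, 1.0, 0.6]
opening: 0.0855
gripper_force: 0.0
```

Run:
```python
from h import *
s=observe();print(s['t'],s['eef_pos'],s['ee_rot'])
im=snapshot("scene");a=im[130:260,180:340];cv2.imwrite('pics/s1.png',cv2.resize(a,None,fx=4,fy=4,interpolation=2))
```

```text
1.35 [ 0.56322054 -0.23939082  0.04344185] [-1.16610718e-03  7.45222137e-01  6.66815124e-01 -4.44311245e-04]
```

View pics/s1.png

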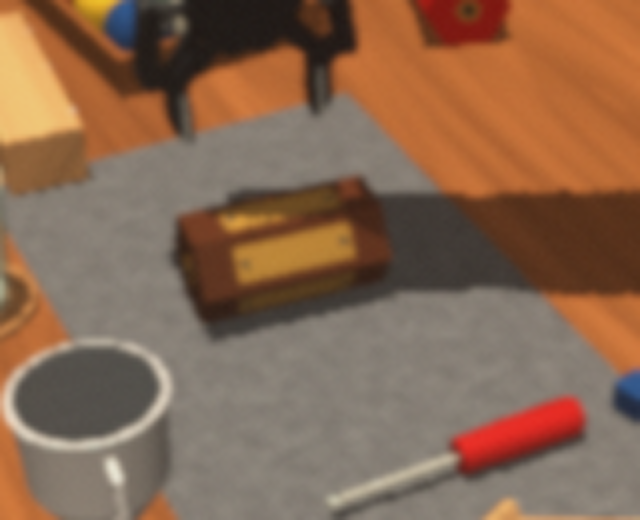

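The fingers stand level just behind the plinth's -y side: tips at crop (185,135) and (318,105), plinth at (285,245). First push: approach and tip slowly.

Request:
drive_tool --plan '[{"xyz": [0.4, 0, 0], "roll": 0, "fingers": 1}, {"xyz": [0.6, 0, 0], "roll": 0, "fingers": 1}, {"xyz": [0.7, 0, 0], "roll": 0, "fingers": 1}, {"xyz": [0.78, 0, -0.05], "roll": 0, "fingers": 1}, {"xyz": [0.86, 0, -0.1], "roll": 0, "fingers": 1}, {"xyz": [0.94, 0, -0.16], "roll": 0, "fingers": 1}, {"xyz": [1.02, 0, -0.2], "roll": 0, "fingers": 1}, {"xyz": [1.1, 0, -0.24], "roll": 0, "fingers": 1}]'

```text
t: 2.07
eef_pos: [0.5688, -0.1958, 0.054]
ee_rot: [0.0, 0.745, 0.667, 0.0]
ft_force: [-0.1, -0.2, -0.3]
opening: 0.0854
gripper_force: 0.0
```

Run:
```python
from h import *
s=observe();print(s['t'],s['eef_pos'],s['ft_force'])
im=snapshot("scene");a=im[130:260,180:340];cv2.imwrite('pics/s2.png',cv2.resize(a,None,fx=4,fy=4,interpolation=2))
```

```text
2.0667 [ 0.56875256 -0.19580749  0.05395319] [-0.06933297 -0.22927142 -0.26138121]
```

View pics/s2.png

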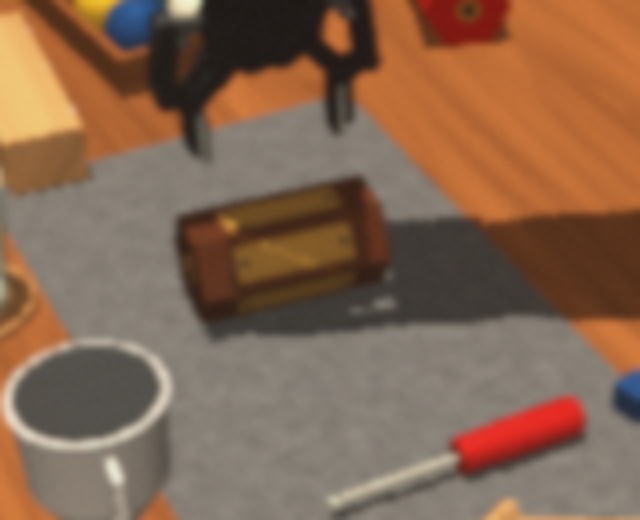

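No contact yet: the plinth has not moved and the tips are at crop (205,155) and (338,130). I'll work out the tip height from those pixels.

Run:
```python
from h import *
p=observe()['eef_pos'];x=np.array([.105,.9945,0]);y=np.array([.9945,-.105,0])
for s in(.043,.05,-.043,-.05):
  for z in (.054,.067,.08,.09):
    P=p+y*s;P[2]=z;print(s,z,((proj("scene",P)-[180,130])*4).round())
print(((proj("scene",[[.571,-.178,.066]])-[180,130])*4).round(), ((proj("top",[[.571,-.178,.066]]))))
```

```text
0.043 0.054 [[212. 222.]]
0.043 0.067 [[210. 206.]]
0.043 0.08 [[209. 190.]]
0.043 0.09 [[208. 177.]]
0.05 0.054 [[202. 224.]]
0.05 0.067 [[200. 208.]]
0.05 0.08 [[199. 192.]]
0.05 0.09 [[198. 179.]]
-0.043 0.054 [[333. 195.]]
-0.043 0.067 [[333. 179.]]
-0.043 0.08 [[332. 163.]]
-0.043 0.09 [[332. 150.]]
-0.05 0.054 [[343. 192.]]
-0.05 0.067 [[342. 177.]]
-0.05 0.08 [[342. 161.]]
-0.05 0.09 [[341. 148.]]
[[280. 207.]] [[310.84569091 196.00848611]]
```

Run:
```python
from h import *
p=np.array([.244,-.4925,.1915]);y=np.array([.444,-.896,0])
for s in(.045,-.045):
  for dz in(0,.013,.05): print(s,dz,proj("scene",p+y*s+[0,0,dz]).round(),proj("top",p+y*s+[0,0,dz]).round())
s=observe();print(s['eef_pos'],s['qpos'].round(3) if hasattr(s['qpos'],'round') else s['qpos'])
a=snapshot("scene")[100:260,180:340];b=snapshot("top")[150:310,220:380]
cv2.imwrite('pics/s3.png',cv2.resize(np.hstack([a,b]),None,fx=2.5,fy=2.5,interpolation=2))
print(proj("top",s['eef_pos']))
```

```text
0.045 0 [[288.  72.]] [[446. 289.]]
0.045 0.013 [[288.  68.]] [[448. 289.]]
0.045 0.05 [[288.  57.]] [[453. 288.]]
-0.045 0 [[311.  78.]] [[418. 305.]]
-0.045 0.013 [[311.  74.]] [[420. 305.]]
-0.045 0.05 [[312.  63.]] [[424. 304.]]
[ 0.5688798  -0.19535731  0.05411646] [-0.408  0.608  1.622  0.     0.911 -0.297]
[[315.99828127 197.49680634]]
```

View pics/s3.png

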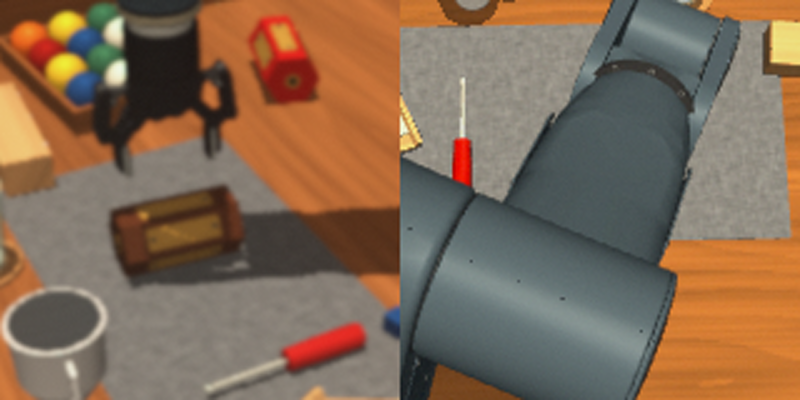

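Run:
```python
from h import *
for z in(.054,.067,.08,.09,.1,.11):
  P=ray("scene",[[231.2,169.5],[264.8,163.5]],z);print(z,P[:,:2].round(3),P.mean(0).round(3),np.linalg.norm(P[0]-P[1]).round(3))
```

```text
0.054 [[ 0.586 -0.274]
 [ 0.489 -0.258]] [ 0.537 -0.266  0.054] 0.099
0.067 [[ 0.593 -0.255]
 [ 0.497 -0.24 ]] [ 0.545 -0.247  0.067] 0.097
0.08 [[ 0.599 -0.236]
 [ 0.506 -0.221]] [ 0.553 -0.229  0.08 ] 0.095
0.09 [[ 0.605 -0.222]
 [ 0.513 -0.207]] [ 0.559 -0.214  0.09 ] 0.093
0.1 [[ 0.61  -0.207]
 [ 0.519 -0.192]] [ 0.565 -0.2    0.1  ] 0.092
0.11 [[ 0.615 -0.193]
 [ 0.526 -0.178]] [ 0.571 -0.185  0.11 ] 0.09
```

From the rays, the open fingertips sit about 48 mm above the reported TCP, and with that height their xy matches the TCP. That explains why they passed over the plinth. I'll back off, go lower (safe on either reading) and push again.

Request:
drive_tool --plan '[{"xyz": [-1.1, 0, 0], "roll": 0, "fingers": 1}, {"xyz": [-1.1, 0, 0], "roll": 0, "fingers": 1}, {"xyz": [-1.1, 0, 0.5], "roll": 0, "fingers": 1}, {"xyz": [-1.1, 0, 0.9], "roll": 0, "fingers": 1}, {"xyz": [-1.1, 0, 1.1], "roll": 0, "fingers": 1}, {"xyz": [-0.8, 0, 1.1], "roll": 0, "fingers": 1}, {"xyz": [-0.6, 0, 1.1], "roll": 0, "fingers": 1}, {"xyz": [-0.55, 0, 1.1], "roll": 0, "fingers": 1}]'

```text
t: 2.88
eef_pos: [0.5668, -0.2162, 0.0104]
ee_rot: [0.0, 0.745, 0.667, 0.0]
ft_force: [-0.5, 0.3, 0.7]
opening: 0.0853
gripper_force: 0.0
```

Request:
drive_tool --plan '[{"xyz": [0.08, 0, 0], "roll": 0, "fingers": 1}, {"xyz": [0.16, 0, -0.05], "roll": 0, "fingers": 1}, {"xyz": [0.24, 0, -0.1], "roll": 0, "fingers": 1}, {"xyz": [0.32, 0, -0.16], "roll": 0, "fingers": 1}]'

```text
t: 3.22
eef_pos: [0.5678, -0.2049, 0.0166]
ee_rot: [0.0, 0.745, 0.667, 0.0]
ft_force: [-0.6, 1.1, 0.3]
opening: 0.0853
gripper_force: 0.0
```

Run:
```python
from h import *
s=observe();print(s['t'],s['eef_pos'],s['ft_force'])
im=snapshot("scene");o=cv2.imread('pics/s1.png');a=cv2.resize(im[130:260,180:340],None,fx=4,fy=4,interpolation=2);cv2.imwrite('pics/s4.png',a)
```

```text
3.2167 [ 0.56782507 -0.20487572  0.01657223] [-0.59105486  1.11418229  0.33220904]
```

View pics/s4.png

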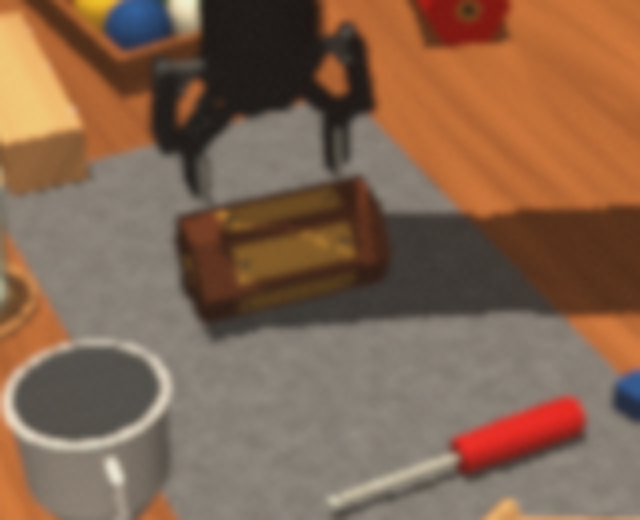

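Request:
drive_tool --plan '[{"xyz": [-0.55, 0, -0.1], "roll": 0, "fingers": 1}, {"xyz": [-0.55, 0, 0.35], "roll": 0, "fingers": 1}, {"xyz": [-0.55, 0, 0.35], "roll": 0, "fingers": 1}, {"xyz": [-0.3, 0, 0.35], "roll": 0, "fingers": 1}, {"xyz": [-0.2, 0, 0.35], "roll": 0, "fingers": 1}, {"xyz": [-0.12, 0, 0.35], "roll": 0, "fingers": 1}, {"xyz": [-0.05, 0, 0.33], "roll": 0, "fingers": 1}, {"xyz": [0.02, 0, 0.3], "roll": 0, "fingers": 1}]'

```text
t: 3.93
eef_pos: [0.5683, -0.2043, 0.0049]
ee_rot: [0.001, 0.745, 0.667, 0.0]
ft_force: [-2.1, -4.9, 6.6]
opening: 0.0855
gripper_force: 3.8
```

Request:
drive_tool --plan '[{"xyz": [0.06, 0, -0.07], "roll": 0, "fingers": 1}, {"xyz": [0.14, 0, -0.13], "roll": 0, "fingers": 1}, {"xyz": [0.24, 0, -0.2], "roll": 0, "fingers": 1}, {"xyz": [0.34, 0, -0.25], "roll": 0, "fingers": 1}]'

```text
t: 4.27
eef_pos: [0.5692, -0.1902, 0.0142]
ee_rot: [-0.0, 0.745, 0.667, 0.0]
ft_force: [-0.7, -0.4, 0.3]
opening: 0.0851
gripper_force: 0.3
```

Run:
```python
from h import *
s=observe();print(s['t'],s['eef_pos'],s['ft_force'])
im=snapshot("scene");a=cv2.resize(im[130:260,180:340],None,fx=4,fy=4,interpolation=2);cv2.imwrite('pics/s5.png',a)
```

```text
4.2667 [ 0.56919833 -0.1901797   0.01424893] [-0.67864786 -0.42142154  0.33524388]
```

View pics/s5.png

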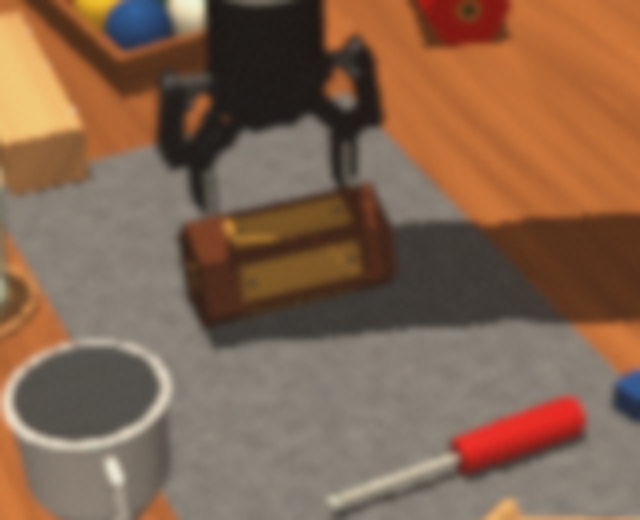

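The plinth is tipping: its +y face has turned down (lower plate now hidden) and the top face has opened towards the camera at crop (290,225). I continue the arc past the balance point.

Request:
drive_tool --plan '[{"xyz": [0.1, 0, -0.04], "roll": 0, "fingers": 1}, {"xyz": [0.2, 0, -0.08], "roll": 0, "fingers": 1}, {"xyz": [0.3, 0, -0.11], "roll": 0, "fingers": 1}, {"xyz": [0.4, 0, -0.14], "roll": 0, "fingers": 1}, {"xyz": [0.5, 0, -0.16], "roll": 0, "fingers": 1}, {"xyz": [0.6, 0, -0.18], "roll": 0, "fingers": 1}, {"xyz": [0.7, 0, -0.18], "roll": 0, "fingers": 1}, {"xyz": [0.8, 0, -0.18], "roll": 0, "fingers": 1}]'

```text
t: 4.98
eef_pos: [0.5728, -0.1585, 0.0212]
ee_rot: [-0.0, 0.745, 0.667, 0.0]
ft_force: [-0.0, 0.5, -0.7]
opening: 0.0855
gripper_force: 0.0
```

```bash
cat >> h.py <<'E'
def look():
    s=observe();print(s['t'],s['eef_pos'].round(4),s['ft_force'].round(1))
    im=snapshot("scene");cs,m=brass(im,(190,150,330,230),(12,90,70))
    for c in cs[:5]:
        r=cv2.minAreaRect(c);print("area",cv2.contourArea(c),c.mean(0).round(1),np.round(r[1],1),[ray("scene",[r[0]],z)[0,:2].round(3).tolist() for z in(.0495,.066)])
    return im
E
python3 -c "
from h import *
im=look();cv2.imwrite('pics/raw1.png',im)"
```

```text
4.9833 [ 0.5728 -0.1585  0.0212] [-0.   0.5 -0.7]
area 1605.5 [307.8 168.6] [41. 50.] [[0.404, -0.18], [0.417, -0.158]]
area 573.0 [204.8 160.7] [27. 31.] [[0.637, -0.345], [0.644, -0.319]]
area 338.5 [256.3 196.9] [12.  32.9] [[0.575, -0.13], [0.584, -0.11]]
area 148.5 [257.7 208.2] [ 6.1 30.6] [[0.593, -0.085], [0.602, -0.066]]
area 129.5 [252.2 187. ] [ 5.3 32. ] [[0.567, -0.176], [0.576, -0.154]]
```

Run:
```python
from h import *
for c in([.571,-.178],[.575,-.14],[.577,-.12]):
    c=np.array(c+[0]);v=np.array([.105,.9945,0])
    for d,z in((-.0286,.0495),(0,.066),(.0286,.0495),(.0286,.0165)): print(proj("scene",c+v*d+[0,0,z]).round(1),end=' ')
    print()
im=cv2.imread('pics/scene0.png')
for c in brass(im,(215,150,290,230),(12,90,70))[0][:4]:print(cv2.contourArea(c),c.mean(0).round(1),np.round(cv2.minAreaRect(c)[1],1))
im=cv2.imread('pics/raw1.png');cv2.imwrite('pics/s6.png',cv2.resize(im[130:260,180:340],None,fx=4,fy=4,interpolation=2))
```

```text
[[247.  181.3]] [[250.1 181.8]] [[253.8 192.7]] [[254.4 202.7]] 
[[251.5 188.8]] [[254.8 189.6]] [[258.7 200.9]] [[259.1 211. ]] 
[[254. 193.]] [[257.4 193.9]] [[261.3 205.4]] [[261.8 215.5]] 
703.0 [252.7 156.5] [24. 74.]
326.5 [252.8 192.7] [11.6 32.1]
221.0 [249.  181.7] [ 8.3 32.3]
99.0 [253.5 202.5] [ 4.6 29.3]
```

View pics/s6.png

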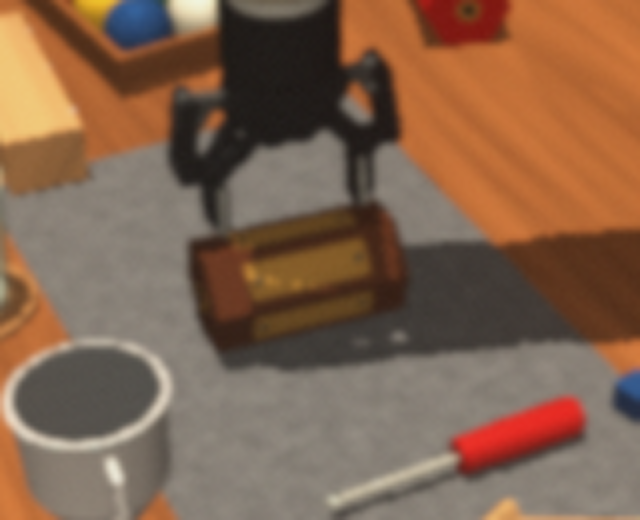

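The plates settled about 20 mm further along, which doesn't tell me whether it rolled or fell back. The top camera can see the -y slanting face, so I clear the arm to check whether the bare face is there now.

Request:
drive_tool --plan '[{"xyz": [0, 0, -1], "roll": 0, "fingers": 1}, {"xyz": [-1, 0, -2], "roll": 0, "fingers": 1}, {"xyz": [-4.5, 0, -2], "roll": 0, "fingers": 1}, {"xyz": [-4.5, 0, -2], "roll": 0, "fingers": 1}, {"xyz": [-4.5, 0, -2], "roll": 0, "fingers": 1}, {"xyz": [-4.5, 0, -2], "roll": 0, "fingers": 1}, {"xyz": [-4.5, 0, -2], "roll": 0, "fingers": 1}]'

```text
t: 5.62
eef_pos: [0.5519, -0.3428, 0.1016]
ee_rot: [0.001, 0.747, 0.665, -0.0]
ft_force: [0.4, -0.2, -0.6]
opening: 0.0849
gripper_force: 0.0
```

```bash
cat >> h.py <<'E'
def toplook(box=(270,160,340,235)):
    s=observe();print(s['t'],s['eef_pos'].round(4))
    im=snapshot("top");cs,m=brass(im,box,(15,90,70))
    for c in cs[:5]: print(cv2.contourArea(c),c.mean(0).round(1),[np.round(k,4) for k in rect("top",c,.066)])
    return im
E
python3 -c "
from h import *
cv2.imwrite('pics/t1.png',toplook());look()"
```

```text
5.6167 [ 0.5519 -0.3428  0.1016]
173.5 [298.  194.3] [array([ 0.5772, -0.1372]), np.float32(0.0821), np.float32(0.0263), np.float32(-6.3194)]
77.0 [288.9 195. ] [array([ 0.5759, -0.1081]), np.float32(0.0809), np.float32(0.014), np.float32(-6.9369)]
5.6667 [ 0.5522 -0.3403  0.1011] [ 0.5  0.8 -0.5]
area 1735.5 [254.4 157.4] [ 27. 139.] [[0.499, -0.272], [0.51, -0.248]]
area 344.5 [257.8 201.8] [12.1 33. ] [[0.581, -0.109], [0.59, -0.089]]
area 324.5 [320.5 199.8] [36.8 18.8] [[0.426, -0.048], [0.439, -0.03]]
area 232.5 [254.2 190.2] [ 8.6 33.1] [[0.568, -0.16], [0.577, -0.139]]
area 87.0 [258.  211.6] [ 4.4 28.4] [[0.597, -0.072], [0.605, -0.053]]
```

Exactly one roll: the centre is now (0.577, -0.137), 41 mm on, and no plate shows on the -y slant, so that is the bare face. Second roll follows the same way.

Request:
drive_tool --plan '[{"xyz": [2, 0, 0], "roll": 0, "fingers": 1}, {"xyz": [3.4, 0, 1], "roll": 0, "fingers": 1}, {"xyz": [3.4, 0, 2], "roll": 0, "fingers": 1}, {"xyz": [3.4, 0, 2.45], "roll": 0, "fingers": 1}, {"xyz": [3.8, 0, 2.45], "roll": 0, "fingers": 1}, {"xyz": [4.0, 0, 2.45], "roll": 0, "fingers": 1}, {"xyz": [4.1, 0, 2.45], "roll": 0, "fingers": 1}, {"xyz": [4.2, 0, 2.45], "roll": 0, "fingers": 1}]'

```text
t: 6.38
eef_pos: [0.5723, -0.1706, 0.0044]
ee_rot: [0.001, 0.745, 0.667, 0.0]
ft_force: [-0.2, 0.2, -0.3]
opening: 0.0854
gripper_force: 0.0
```

Request:
drive_tool --plan '[{"xyz": [0.1, 0, 0], "roll": 0, "fingers": 1}, {"xyz": [0.18, 0, -0.03], "roll": 0, "fingers": 1}, {"xyz": [0.25, 0, -0.1], "roll": 0, "fingers": 1}, {"xyz": [0.33, 0, -0.16], "roll": 0, "fingers": 1}, {"xyz": [0.43, 0, -0.22], "roll": 0, "fingers": 1}, {"xyz": [0.53, 0, -0.28], "roll": 0, "fingers": 1}, {"xyz": [0.63, 0, -0.32], "roll": 0, "fingers": 1}, {"xyz": [0.73, 0, -0.36], "roll": 0, "fingers": 1}]'

```text
t: 7.05
eef_pos: [0.5747, -0.1414, 0.0178]
ee_rot: [-0.0, 0.745, 0.667, 0.0]
ft_force: [0.1, -0.2, 0.2]
opening: 0.0854
gripper_force: 0.2
```

Request:
drive_tool --plan '[{"xyz": [0.1, 0, -0.03], "roll": 0, "fingers": 1}, {"xyz": [0.2, 0, -0.05], "roll": 0, "fingers": 1}, {"xyz": [0.3, 0, -0.06], "roll": 0, "fingers": 1}, {"xyz": [0.4, 0, -0.08], "roll": 0, "fingers": 1}, {"xyz": [0.5, 0, -0.08], "roll": 0, "fingers": 1}, {"xyz": [0.6, 0, -0.08], "roll": 0, "fingers": 1}, {"xyz": [0.65, 0, -0.08], "roll": 0, "fingers": 1}]'

```text
t: 7.63
eef_pos: [0.5775, -0.1154, 0.0207]
ee_rot: [-0.0, 0.745, 0.667, -0.0]
ft_force: [0.2, -0.7, 0.9]
opening: 0.0855
gripper_force: 0.0
```

```bash
python3 -c "
from h import *
look()"
```

```text
7.6333 [ 0.5775 -0.1154  0.0207] [ 0.2 -0.7  0.9]
area 1675.0 [308.8 170.3] [48. 49.] [[0.412, -0.163], [0.425, -0.142]]
area 756.0 [212.1 159.3] [27. 50.] [[0.613, -0.332], [0.62, -0.307]]
area 341.5 [263.7 211.9] [12.4 33.2] [[0.587, -0.064], [0.595, -0.045]]
area 52.5 [262.2 221.6] [ 3.1 26.7] [[0.606, -0.033], [0.614, -0.015]]
area 40.5 [191.8 210.5] [ 7. 16.] [[0.737, -0.154], [0.742, -0.133]]
```

Request:
drive_tool --plan '[{"xyz": [0, 0, -1], "roll": 0, "fingers": 1}, {"xyz": [0, 0, -2], "roll": 0, "fingers": 1}, {"xyz": [0, 0, -3], "roll": 0, "fingers": 1}, {"xyz": [3, 0, -3.5], "roll": 0, "fingers": 1}, {"xyz": [3, 0, -3.5], "roll": 0, "fingers": 1}, {"xyz": [3, 0, -3.5], "roll": 0, "fingers": 1}]'

```text
t: 8.18
eef_pos: [0.591, 0.0045, 0.1619]
ee_rot: [0.0, 0.746, 0.666, 0.001]
ft_force: [-0.1, -0.2, -0.7]
opening: 0.0852
gripper_force: 0.0
```

Run:
```python
from h import *
im=cv2.imread('pics/top0.png');h=cv2.cvtColor(im,cv2.COLOR_BGR2HSV)
for u,v in((207,192),(204,193),(211,191),(197,190),(182,181),(221,205),(232,200)):print((u,v),h[v,u],end=' ')
print()
for lo,hi in(((15,170,100),(32,255,255)),((15,190,100),(32,255,230))):
  cs,m=brass(im,(190,180,226,206),lo,hi)
  for c in cs[:2]: print(cv2.contourArea(c),c.mean(0),rect("top",c,.042),c.min(0),c.max(0))
s=observe();print(s['t'],s['eef_pos'])
t=snapshot("top");cv2.imwrite('pics/t2.png',t)
for c in brass(t,(255,160,330,235),(15,90,70))[0][:4]:print(cv2.contourArea(c),c.mean(0).round(1),[np.round(k,4) for k in rect("top",c,.0495)])
```

```text
(207, 192) [ 19 207 217] (204, 193) [ 19 205 219] (211, 191) [ 20 208 218] (197, 190) [ 35  39 239] (182, 181) [ 35  38 241] (221, 205) [ 20 138 238] (232, 200) [ 19  29 147] 
124.0 [206.94230769 191.61538462] (array([0.59833831, 0.15901852]), np.float32(0.07384222), np.float32(0.022675894), np.float32(-75.17136)) [195 186] [218 197]
97.5 [206.19298246 192.03508772] (array([0.59769207, 0.15842998]), np.float32(0.07166665), np.float32(0.020615837), np.float32(-76.45485)) [196 187] [218 197]
8.1833 [0.591005   0.00452574 0.16194001]
76.5 [294.3 195.7] [array([ 0.5784, -0.1259]), np.float32(0.0836), np.float32(0.0134), np.float32(-6.1659)]
73.0 [276.6 194. ] [array([ 0.5844, -0.0693]), np.float32(0.0815), np.float32(0.0139), np.float32(-6.6043)]
```

The plinth now lies bare face up at centre (0.5814, -0.0976), yaw -6.4°, having moved 40 mm. No plate shows on top, and the two slanting plates sit 57 mm apart, as they should. The plate's top centre is at (0.598, 0.159), and its slope direction, corrected for parallax, is about 115°. Next: over the plate.

Request:
drive_tool --plan '[{"xyz": [3.86, -0.23, 0], "roll": -5.2, "fingers": 0.45}, {"xyz": [3.86, -0.23, 0], "roll": -5.2, "fingers": 0.45}, {"xyz": [3.86, -0.23, 0], "roll": -5.2, "fingers": 0.45}, {"xyz": [3.86, -0.23, 0], "roll": -5.2, "fingers": 0.45}, {"xyz": [3.86, -0.23, 1], "roll": -5.2, "fingers": 0.45}, {"xyz": [3.86, -0.23, 1.9], "roll": -5.2, "fingers": 0.45}, {"xyz": [3.86, -0.23, 2.3], "roll": -5.2, "fingers": 0.45}, {"xyz": [3.86, -0.23, 2.3], "roll": -5.2, "fingers": 0.45}]'

```text
t: 8.9
eef_pos: [0.5962, 0.1574, 0.0646]
ee_rot: [-0.003, 0.538, 0.843, -0.002]
ft_force: [-0.6, 0.1, -0.7]
opening: 0.0385
gripper_force: 0.0
```

Run:
```python
from h import *
s=observe();print(s['eef_pos'],s['ee_rot'],s['opening'],s['ft_force'])
im=snapshot("scene");cv2.imwrite('pics/sc7.png',im)
p=s['eef_pos'];e=np.array([-.423,.906,0]);y=np.array([.906,.423,0])
for dz in(0,.013,.035,.048):print(dz,[(proj("scene",p+y*k+[0,0,dz])).round().tolist() for k in(.019,-.019)])
# plate outline prediction
c=np.array([.598,.159,.042]);E=e*.866+[0,0,.5]
print(proj("scene",[c+E*.04,c-E*.04]).round())
cv2.imwrite('pics/s7.png',cv2.resize(im[190:330,240:400],None,fx=4,fy=4,interpolation=2))
```

```text
[0.59622165 0.15735359 0.06459735] [-0.00254847  0.53831761  0.84273476 -0.0024054 ] 0.038513020781131425 [-0.63758195  0.05629198 -0.71989711]
0 [[[301.0, 272.0]], [[311.0, 261.0]]]
0.013 [[[301.0, 267.0]], [[311.0, 257.0]]]
0.035 [[[301.0, 260.0]], [[311.0, 249.0]]]
0.048 [[[301.0, 255.0]], [[312.0, 244.0]]]
[[319. 275.]
 [292. 274.]]
```

View pics/s7.png

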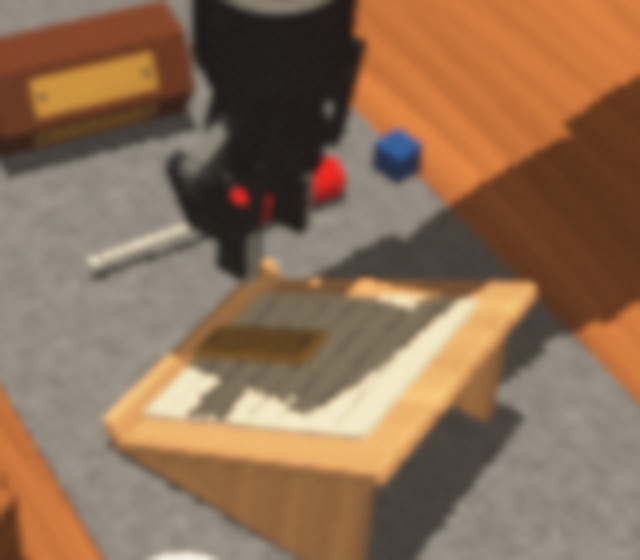

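The front fingertip is at crop (235,275), so the tips are about 38 mm above the TCP at this opening. The brass plate runs from crop (195,345) to (325,345), matching the prediction. I descend, gently at the end.

Request:
drive_tool --plan '[{"xyz": [0, 0.05, 0.7], "roll": 0, "fingers": 0.45}, {"xyz": [0, 0.05, 1.2], "roll": 0, "fingers": 0.45}, {"xyz": [0, 0.05, 1.3], "roll": 0, "fingers": 0.45}, {"xyz": [0, 0.05, 1.36], "roll": 0, "fingers": 0.45}, {"xyz": [0, 0.05, 1.4], "roll": 0, "fingers": 0.45}, {"xyz": [0, 0.05, 1.43], "roll": 0, "fingers": 0.45}]'

```text
t: 9.45
eef_pos: [0.6017, 0.1587, 0.0133]
ee_rot: [0.001, 0.539, 0.843, 0.001]
ft_force: [-0.2, 2.0, 0.4]
opening: 0.0385
gripper_force: 0.0
```

Request:
drive_tool --plan '[{"xyz": [0, 0, 0], "roll": 0, "fingers": 0.45}, {"xyz": [0, 0, 0.04], "roll": 0, "fingers": 0.45}, {"xyz": [0, 0, 0.08], "roll": 0, "fingers": 0.45}]'

```text
t: 9.7
eef_pos: [0.601, 0.1586, 0.009]
ee_rot: [0.0, 0.538, 0.843, 0.0]
ft_force: [-0.1, 0.0, 0.0]
opening: 0.0383
gripper_force: 0.0
```

Request:
drive_tool --plan '[{"xyz": [0, 0, 0.04], "roll": 0, "fingers": 0.45}, {"xyz": [0, 0, 0.08], "roll": 0, "fingers": 0.45}, {"xyz": [0, 0, 0.12], "roll": 0, "fingers": 0.45}]'

```text
t: 9.95
eef_pos: [0.6006, 0.1585, 0.0034]
ee_rot: [-0.0, 0.538, 0.843, -0.0]
ft_force: [0.2, -0.0, -0.6]
opening: 0.0382
gripper_force: 0.0
```

Request:
drive_tool --plan '[{"xyz": [0, 0, 0.03], "roll": 0, "fingers": 0.45}, {"xyz": [0, 0, 0.05], "roll": 0, "fingers": 0.45}]'

```text
t: 10.12
eef_pos: [0.6005, 0.1585, 0.0013]
ee_rot: [-0.0, 0.538, 0.843, -0.0]
ft_force: [-0.3, -0.2, 0.1]
opening: 0.0382
gripper_force: 0.0
```

Request:
drive_tool --plan '[{"xyz": [0, 0, 0.03], "roll": 0, "fingers": 0.45}, {"xyz": [0, 0, 0.06], "roll": 0, "fingers": 0.45}]'

```text
t: 10.28
eef_pos: [0.6006, 0.1586, -0.0009]
ee_rot: [0.0, 0.538, 0.843, 0.0]
ft_force: [-0.7, 0.2, -0.1]
opening: 0.0382
gripper_force: 0.0
```

Request:
drive_tool --plan '[{"xyz": [0, 0, 0.03], "roll": 0, "fingers": 0.45}, {"xyz": [0, 0, 0.05], "roll": 0, "fingers": 0.45}]'

```text
t: 10.45
eef_pos: [0.601, 0.1585, -0.002]
ee_rot: [0.0, 0.538, 0.843, 0.0]
ft_force: [-4.4, -0.7, 15.1]
opening: 0.0384
gripper_force: 6.5
```

Contact with the board at 15 N. I back up 1.5 mm and close.

Request:
drive_tool --plan '[{"xyz": [0, 0, -0.06], "roll": 0, "fingers": 0.45}, {"xyz": [0, 0, -0.06], "roll": 0, "fingers": 0}, {"xyz": [0, 0, -0.06], "roll": 0, "fingers": 0}, {"xyz": [0, 0, -0.06], "roll": 0, "fingers": 0}, {"xyz": [0, 0, -0.06], "roll": 0, "fingers": 0}, {"xyz": [0, 0, -0.06], "roll": 0, "fingers": 0}]' --force 40

```text
t: 10.95
eef_pos: [0.6009, 0.1586, 0.0]
ee_rot: [0.0, 0.538, 0.843, 0.0]
ft_force: [-2.0, -1.0, 5.9]
opening: 0.0219
gripper_force: 39.0
```

Request:
drive_tool --plan '[{"xyz": [0, 0, -0.2], "roll": 0, "fingers": 0}, {"xyz": [0, 0, -0.6], "roll": 0, "fingers": 0}, {"xyz": [0, 0, -1.2], "roll": 0, "fingers": 0}, {"xyz": [0, 0, -2], "roll": 0, "fingers": 0}, {"xyz": [0, 0, -2.7], "roll": 0, "fingers": 0}, {"xyz": [0, 0, -3], "roll": 0, "fingers": 0}, {"xyz": [0, 0, -3], "roll": 0, "fingers": 0}]'

```text
t: 11.53
eef_pos: [0.602, 0.1589, 0.1226]
ee_rot: [0.002, 0.538, 0.843, 0.002]
ft_force: [-0.1, -0.1, -1.4]
opening: 0.0217
gripper_force: 39.3
```

Run:
```python
from h import *
s=observe();print(s['t'],s['eef_pos'],s['opening'],s['gripper_force'],s['ft_force'])
im=snapshot("scene");cv2.imwrite('pics/sc8.png',im)
for c in brass(im,(270,170,380,300),(12,150,60),(30,255,255))[0][:5]:print(cv2.contourArea(c),c.mean(0).round(1),cv2.minAreaRect(c))
im=cv2.imread('pics/scene0.png')
for c in brass(im,(270,250,340,300),(12,170,60),(30,255,255))[0][:5]:print('0',cv2.contourArea(c),c.mean(0).round(1),cv2.minAreaRect(c))
p=s['eef_pos'];e=np.array([-.423,.906,0]);E=e*.866+[0,0,.5]
for dz in(.038,.045):print(proj("scene",[p+[0,0,dz]+E*k for k in(-.04,0,.04)]).round().tolist())
```

```text
11.5333 [0.60204836 0.15886538 0.12255935] 0.02174060612533334 39.27294373512268 [-0.07851736 -0.05962874 -1.38647416]
3012.5 [355.3 201.4] ((350.4999694824219, 205.99996948242188), (71.99998474121094, 56.99999237060547), 90.0)
99.0 [274.1 208.3] ((274.1153869628906, 208.07693481445312), (11.96308422088623, 10.78638744354248), 78.69007110595703)
67.0 [314.2 232.2] ((314.9754333496094, 232.77052307128906), (15.481611251831055, 6.971251487731934), 5.194429397583008)
16.0 [274.1 217.4] ((274.35296630859375, 217.4118194580078), (2.9104275703430176, 9.701424598693848), 75.96376037597656)
0 88.0 [303.4 275.8] ((303.1147155761719, 275.5088195800781), (25.923418045043945, 4.985272407531738), 4.39870548248291)
[[291.0, 234.0], [305.0, 233.0], [320.0, 233.0]]
[[291.0, 231.0], [305.0, 231.0], [321.0, 230.0]]
```

The plate is held, still tilted, with its right part visible at (315,233). Now turn and carry it over the plinth.

Request:
drive_tool --plan '[{"xyz": [-5.64, -3.1, 0], "roll": -9.77, "fingers": 0}, {"xyz": [-5.64, -3.1, 0], "roll": -9.77, "fingers": 0}, {"xyz": [-5.64, -3.1, 0], "roll": -9.77, "fingers": 0}, {"xyz": [-5.64, -3.1, 0], "roll": -9.77, "fingers": 0}, {"xyz": [-5.64, -3.1, 0], "roll": -9.77, "fingers": 0}, {"xyz": [-5.64, -3.1, 0], "roll": -9.77, "fingers": 0}, {"xyz": [-5.64, -3.1, 0], "roll": -9.77, "fingers": 0}, {"xyz": [-5.64, -3.1, 0], "roll": -9.77, "fingers": 0}]'

```text
t: 12.25
eef_pos: [0.5813, -0.1022, 0.1171]
ee_rot: [-0.002, 0.089, 0.996, -0.0]
ft_force: [0.2, 0.3, -1.2]
opening: 0.0217
gripper_force: 39.3
```

Request:
drive_tool --plan '[{"xyz": [0, 0, 0], "roll": -0.22, "fingers": 0}, {"xyz": [0, 0, 0], "roll": -0.22, "fingers": 0}, {"xyz": [0, 0, 0], "roll": -0.22, "fingers": 0}]'

```text
t: 12.5
eef_pos: [0.5823, -0.0975, 0.1184]
ee_rot: [-0.001, 0.08, 0.997, 0.0]
ft_force: [-0.1, -0.4, -0.4]
opening: 0.022
gripper_force: 39.3
```

Run:
```python
from h import *
s=observe();q=s['ee_rot'];print(s['t'],s['eef_pos'],s['opening'],2*np.degrees(np.arctan2(q[2],q[1])))
im=snapshot("scene");cv2.imwrite('pics/sc9.png',im)
for c in brass(im,(220,130,300,235),(12,150,60),(30,255,255))[0][:6]:print(cv2.contourArea(c),c.mean(0).round(1),cv2.minAreaRect(c),c.min(0),c.max(0))
p=s['eef_pos'];a=np.radians(173.6);e=np.array([np.cos(a),np.sin(a),0]);E=e*.866+[0,0,.5]
for dz in(.038,.045):print(proj("scene",[p+[0,0,dz]+E*k for k in(-.04,0,.04)]).round().tolist())
```

```text
12.5 [ 0.58233794 -0.09746764  0.11842146] 0.022047900123151255 170.82622333969476
1031.5 [283.8 154.5] ((282.0, 157.5), (55.0, 34.0), 90.0) [265 130] [299 185]
358.0 [232.7 152.4] ((233.64707946777344, 152.08824157714844), (16.492422103881836, 31.772165298461914), 75.96376037597656) [220 144] [250 163]
349.5 [262.8 210.8] ((262.9044189453125, 210.63363647460938), (12.116251945495605, 33.487972259521484), 75.37911987304688) [246 202] [279 220]
64.5 [263.3 220.1] ((263.8968811035156, 220.04617309570312), (3.590261936187744, 31.248573303222656), 77.19573211669922) [249 215] [279 225]
44.5 [232.2 139.4] ((231.90972900390625, 139.08482360839844), (6.925207138061523, 24.514381408691406), 77.7352294921875) [220 134] [244 145]
41.5 [249.8 174.3] ((249.7307586669922, 174.3461456298828), (5.269651889801025, 10.261953353881836), 56.3099365234375) [245 170] [255 179]
[[244.0, 179.0], [258.0, 169.0], [271.0, 159.0]]
[[244.0, 176.0], [258.0, 166.0], [271.0, 156.0]]
```

Request:
drive_tool --plan '[{"xyz": [0, 0, 0.5], "roll": -0.47, "fingers": 0}, {"xyz": [0, 0, 1], "roll": -0.47, "fingers": 0}, {"xyz": [0, 0, 1.4], "roll": -0.47, "fingers": 0}, {"xyz": [0, 0, 1.55], "roll": -0.47, "fingers": 0}, {"xyz": [0, 0, 1.55], "roll": -0.47, "fingers": 0}]' --force 20

```text
t: 12.97
eef_pos: [0.582, -0.0974, 0.0561]
ee_rot: [-0.001, 0.054, 0.999, 0.0]
ft_force: [0.4, -0.3, -0.5]
opening: 0.0219
gripper_force: 39.3
```

Request:
drive_tool --plan '[{"xyz": [0, 0, 0.08], "roll": 0, "fingers": 0}, {"xyz": [0, 0, 0.16], "roll": 0, "fingers": 0}, {"xyz": [0, 0, 0.24], "roll": 0, "fingers": 0}, {"xyz": [0, 0, 0.32], "roll": 0, "fingers": 0}]'

```text
t: 13.3
eef_pos: [0.5832, -0.0983, 0.0454]
ee_rot: [0.0, 0.054, 0.999, -0.0]
ft_force: [-4.6, 0.2, 7.4]
opening: 0.0219
gripper_force: 40.8
```

Request:
drive_tool --plan '[{"xyz": [0, 0, 0.06], "roll": 0, "fingers": 0.1}, {"xyz": [0, 0, 0.12], "roll": 0, "fingers": 0.1}, {"xyz": [0, 0, 0.18], "roll": 0, "fingers": 0.1}, {"xyz": [0, 0, 0.24], "roll": 0, "fingers": 0.1}]' --force 20

```text
t: 13.63
eef_pos: [0.5831, -0.0984, 0.036]
ee_rot: [0.0, 0.054, 0.999, -0.0]
ft_force: [-4.6, 0.3, 9.1]
opening: 0.022
gripper_force: 47.4
```

Request:
drive_tool --plan '[{"xyz": [0, 0, 0.05], "roll": 0, "fingers": 0.1}, {"xyz": [0, 0, 0.1], "roll": 0, "fingers": 0.1}, {"xyz": [0, 0, 0.14], "roll": 0, "fingers": 0.1}]'

```text
t: 13.88
eef_pos: [0.5832, -0.0984, 0.0305]
ee_rot: [0.001, 0.054, 0.999, -0.0]
ft_force: [-2.6, 1.0, 9.8]
opening: 0.0221
gripper_force: 50.9
```

Run:
```python
from h import *
s=observe();print(s['t'],s['eef_pos'],s['ft_force'],s['gripper_force'])
im=snapshot("scene");cv2.imwrite('pics/sc10.png',im)
for c in brass(im,(230,165,300,235),(12,130,60),(30,255,255))[0][:6]:print(cv2.contourArea(c),c.mean(0).round(1),cv2.minAreaRect(c),c.min(0),c.max(0))
```

```text
13.8833 [ 0.58321667 -0.09844421  0.03048097] [-2.57588074  1.02886266  9.7797178 ] 50.926433801651
347.5 [262.8 210.7] ((262.9887390136719, 210.61795043945312), (11.842602729797363, 33.72892761230469), 77.00537872314453) [246 202] [279 219]
190.5 [292.2 171.9] ((294.2437744140625, 170.50595092773438), (29.0, 14.482757568359375), 46.39718246459961) [279 165] [299 186]
95.5 [263.3 220.4] ((263.4705810546875, 220.3823699951172), (3.8805692195892334, 32.25723648071289), 75.96376037597656) [248 215] [279 225]
87.5 [249.5 200.3] ((249.00001525878906, 200.50003051757812), (8.246211051940918, 13.824529647827148), 75.96376037597656) [242 195] [256 205]
65.5 [269.5 194.8] ((270.0, 195.0), (8.0, 10.0), 90.0) [265 191] [275 199]
```

Request:
drive_tool --plan '[{"xyz": [0, 0, 0.04], "roll": 0, "fingers": 0.1}, {"xyz": [0, 0, 0.08], "roll": 0, "fingers": 0.1}]'

```text
t: 14.1
eef_pos: [0.5833, -0.0984, 0.0274]
ee_rot: [0.001, 0.054, 0.999, -0.0]
ft_force: [-4.9, 0.8, 11.1]
opening: 0.022
gripper_force: 52.7
```

Request:
drive_tool --plan '[{"xyz": [0, 0, 0.03], "roll": 0, "fingers": 0.1}, {"xyz": [0, 0, 0.06], "roll": 0, "fingers": 0.1}]'

```text
t: 14.27
eef_pos: [0.5833, -0.0984, 0.0271]
ee_rot: [0.001, 0.054, 0.999, -0.0]
ft_force: [-20.4, 3.5, 48.4]
opening: 0.0219
gripper_force: 57.1
```

The plate is down: the force is rising sharply. I ease off and release.

Request:
drive_tool --plan '[{"xyz": [0, 0, -0.06], "roll": 0, "fingers": 0.1}, {"xyz": [0, 0, -0.06], "roll": 0, "fingers": 0.3}, {"xyz": [0, 0, -0.06], "roll": 0, "fingers": 0.4}, {"xyz": [0, 0, -0.1], "roll": 0, "fingers": 0.45}, {"xyz": [0, 0, -0.1], "roll": 0, "fingers": 0.45}]'

```text
t: 14.68
eef_pos: [0.5829, -0.0983, 0.028]
ee_rot: [0.0, 0.054, 0.999, -0.0]
ft_force: [-1.0, -0.3, 0.4]
opening: 0.0386
gripper_force: 0.0
```

Request:
drive_tool --plan '[{"xyz": [0, 0, -0.5], "roll": 0, "fingers": 0.5}, {"xyz": [0, 0, -1.3], "roll": 0, "fingers": 0.5}, {"xyz": [0, 0, -2], "roll": 0, "fingers": 0.5}, {"xyz": [0, 5, -2.2], "roll": 0, "fingers": 0.5}, {"xyz": [0, 5, -2.2], "roll": 0, "fingers": 0.5}, {"xyz": [0, 5, -2.2], "roll": 0, "fingers": 0.5}, {"xyz": [0, 5, -2.2], "roll": 0, "fingers": 0.5}, {"xyz": [0, 5, -2.2], "roll": 0, "fingers": 0.5}]'

```text
t: 15.35
eef_pos: [0.6043, 0.1033, 0.1161]
ee_rot: [0.0, 0.054, 0.999, 0.0]
ft_force: [0.6, 0.4, 0.2]
opening: 0.0428
gripper_force: 0.0
```

```bash
cat > m.py <<'E'
from h import *
s=observe();print(s['t'],s['eef_pos'].round(4),s['ee_rot'].round(3))
for n,box in(("top",(255,165,320,225)),("scene",(235,175,300,235))):
    im=snapshot(n);cv2.imwrite(f'pics/{n}_{s["t"]:.1f}.png',im)
    for c in brass(im,box,(15,90,70))[0][:5]:
        print(n,cv2.contourArea(c),c.mean(0).round(1),*[[np.round(k,4).tolist() for k in rect(n,c,z)] for z in(.0495,.072)])
E
python3 m.py
```

```text
15.35 [0.6043 0.1033 0.1161] [0.    0.054 0.999 0.   ]
top 172.5 [286.  192.3] [[0.5889, -0.0991], 0.08410000056028366, 0.026200000196695328, -6.185299873352051] [[0.5828, -0.0986], 0.08269999921321869, 0.025800000876188278, -6.185299873352051]
top 76.0 [294.3 195.5] [[0.5783, -0.126], 0.08340000361204147, 0.013799999840557575, -5.513299942016602] [[0.5723, -0.1251], 0.0820000022649765, 0.01360000018030405, -5.513299942016602]
top 75.0 [276.7 194. ] [[0.5845, -0.0683], 0.08150000125169754, 0.015799999237060547, -6.604300022125244] [[0.5784, -0.0683], 0.08020000159740448, 0.01549999974668026, -6.604300022125244]
scene 283.0 [262.9 210.7] [[0.5851, -0.0702], 0.08579999953508377, 0.04010000079870224, -6.619999885559082] [[0.5968, -0.0445], 0.08290000259876251, 0.03869999945163727, -6.619999885559082]
scene 218.5 [258.2 197.5] [[0.5722, -0.1254], 0.08569999784231186, 0.03350000083446503, -6.547800064086914] [[0.5844, -0.0979], 0.0828000009059906, 0.03240000084042549, -6.547800064086914]
scene 59.0 [263.  221.3] [[0.6029, -0.0329], 0.07280000299215317, 0.012299999594688416, -7.460599899291992] [[0.6141, -0.0084], 0.07039999961853027, 0.011900000274181366, -7.460599899291992]
```

The plate lies flat on the bare face (82.7 x 25.8 mm seen at z = 72 mm). It is within about 1.5 mm of centre and 0.5° of the plinth's line, and the arm is clear. Handing in.

```bash
python3 -c "
from workcell import *
print(hand_in())"
```

```text
the job is handed in; nothing more can be done
None
```

The plinth was rolled over two faces so its bare face is on top. The brass plate lies flat on that face, about 1.5 mm off centre and within about 0.5° of the plinth's line by my camera measurement. The job was handed in at about 15 s; placing the plate briefly read 48 N at the wrist (fingertips on the plate or plinth, not the gripper's body), and no verdict came back.

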